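# Rock the angle gauge on a stud pin to its red tab and hold it

## Task

Stand the domed stud pin upright in the bore of the blue holder block, fully home, and let go of it. Then take the pendulum angle gauge by its handle, rest the notch in the middle of its base on the pin's dome and rock the gauge sideways there until its swinging pointer settles on the red tab. Finish while still holding it like that, steady, pressing lightly on the pin, and leave the objective case, filter cube and oil bottle where they are.

Things in the scene. Friction and masses are not known exactly. Their poses are not given: they have to be found in the camera images.
- stud_pin: Loose steel pin, 18 mm diameter, 85 mm tall, about 0.12 kg, with a chamfered flat foot, a black band near the top and a brass hemispherical dome (radius 9 mm) as its top end. It starts standing upright on the table. Origin: centre of the foot; z points up along the pin. Grip the shaft about 60 mm above the foot, so that the fingers clear the holder.
- dome (a point): The topmost point of the pin's dome, on its axis, 85 mm above its foot.
- holder: Blue square block 60 x 60 x 35 mm fixed to the table, a bore in the middle of its top. Origin: centre of the underside; z up. Fixed during the job, placed differently each time.
- holder_hole0 (a point): Centre of the mouth of the bore, on the block's top face, 35 mm above the table. The bore is 19.6 mm wide with a 2 mm chamfer and 28 mm deep (its floor is 7 mm above the table), so the seated pin's dome is 92 mm above the table and stands 57 mm out of the block; it may lean a little in the play.
- gauge: Loose pendulum angle gauge, 0.3 kg, 40 mm deep (x), 100 mm wide (y), 162 mm tall, standing on the table on its flat base. Origin: centre of the underside; x points from the dial into the back (the white dial faces the gauge's own -x, roughly towards the robot), y to the left seen from the robot, z up. Round dial housing, 94 mm diameter, centred 62 mm above the underside.
- handle (a point): Middle of the gauge's handle, 140 mm above its underside, the place to grip: a black rubber block, 22 mm (x) by 30 mm (y), from 109 to 162 mm above the underside. Gripped along y it does not turn in the fingers.
- notch (a point): Middle of the gauge's underside (the gauge's origin). Here the base has a notch, 12 mm wide in y, 9 mm deep, running right through along x. On the pin the notch's edges rest on the dome, the underside then 2.3 mm below the dome's top; rocking turns the gauge about the centre of the dome's sphere.
- pointer (a joint): Angle (rad) of the gauge's black pointer, a free pendulum at the dial's centre that hangs down and swings about a second after each move. 0 = along the gauge's own -z; positive = towards its own -y (right seen from the robot). Leaning the gauge's top to its own -y (right seen from the robot; a positive turn about its x) by an angle a makes the settled pointer read +a.
- mark (a joint): Angle (rad) of the red tab on the dial, same zero and direction as the pointer. Set somewhere between 0.17 and 0.42 at the start; it stays put. The tab is 6 mm wide, i.e. about 0.08 rad to each side.
- pointer_tip (a point): Tip of the pointer, 36 mm from the dial's centre.
- mark_tip (a point): Middle of the red tab, 36 mm from the dial's centre, in the same plane as the pointer's tip.
- objective_case: Bystander: clear round case with a black foot, 44 mm diameter, 72 mm tall, standing. Origin: centre of its underside.
- filter_cube: Bystander: black cube with round windows, 42 x 41 x 36 mm. Origin: centre of its underside.
- oil_bottle: Bystander: small black dropper bottle, 30 mm diameter, 77 mm tall. Origin: centre of its underside.
Things that resemble listed ones, but are neither listed nor needed, are in the scene too. There is more than one size of the stud_pin; the one meant has the size given above. Leave any purple look-alike of the gauge alone.

How it is judged:
On the way, in this order (a step that is already met when the one before it is completed fails the run):
1. the stud pin stands fully home in the holder's bore, let go (horizontal distance between stud_pin and holder_hole0 below 0.003 m and z of stud_pin in the frame of holder below 0.01 m and angle between stud_pin's own z axis and vertical below 0.12 rad and contact force between the fingers and stud_pin below 0.1 N and linear speed of stud_pin below 0.02 m/s), for 0.2 s.
2. the held gauge rests with its notch on the pin's dome (horizontal distance between stud_pin and holder_hole0 below 0.003 m and z of stud_pin in the frame of holder below 0.01 m and angle between stud_pin's own z axis and vertical below 0.12 rad and contact force between gauge and stud_pin above 0.5 N and contact force between the fingers and gauge above 2 N and height (world z) of gauge above 0.07 m and y of dome in the frame of gauge between -0.01 and 0.01 m and x of dome in the frame of gauge between -0.015 and 0.015 m and contact force between gauge and holder below 0.1 N), for 0.2 s.
At the end, for the whole second after the job is handed in: Pin home in the bore (within 3 mm, leaning < 0.12 rad). Held gauge rests on the dome with 0.5 to 30 N, dome within 10 mm (y) and 15 mm (x) of its base's middle, off the holder. Pointer tip within 3 mm of the tab's middle, < 0.3 rad/s; gauge < 20 mm/s (all of step 2 and distance between pointer_tip and mark_tip below 0.003 m and velocity of joint pointer between -0.3 and 0.3 rad/s and contact force between gauge and stud_pin below 30 N and linear speed of gauge below 0.02 m/s); the arm keeps its last pose, push and grip.
It fails at once if a bystander is moved by more than 15 mm (distance of any of objective_case, filter_cube, oil_bottle from where it was at the start of the episode above 0.015 m).
It also fails if it takes over 56 s, if anything falls off the work surface, if the arm or the gripper's body presses on something with over 40 N, if the wrist force passes 120 N, or if a joint passes its speed limit or range.

## Robot

A 6-joint arm with a two-finger parallel gripper is mounted at the origin on a cart in front of the work surface, level with it; the furniture and walls round the work are solid. World frame = base frame: x ahead of the robot, y to its left, z up, the work surface at z = 0. Lengths are in m, angles in rad, forces in N, time in s.
With the tool pointing down it reaches from about 0.375 to 0.9 m from the base axis. Payload 3.1 kg.
Tool frame: the origin (TCP) lies midway between the tips of the shut fingers; the grasp point (between the pads) lies 19 mm behind it; z points along the fingers, y is the line along which they close (so a half turn about z gives the same grasp; the last joint's range is limited). The gripper opens to 85 mm and grips with 20 to 120 N. Pads are 22 mm wide; open, the fingers measure 114 mm over their backs; the gripper's body (76 mm by 85 mm) begins 54 mm behind the grasp point. The pads swing forward as they close: fully open they stand 13 mm farther back than shut.
Start: joints at [-1.433, 0.527, 1.433, -0, 1.181, -0.178], TCP at [0.195, -0.594, 0.201] pointing down, gripper open.
Joint ranges: [-3.08, 3.08], [-0.75, 2.2], [0.22, 2.44], [-1.43, 4.57], [0, 2.65], [-2.85, 2.85]. Speed limits (rad/s): [2.79, 2.79, 3.14, 3.14, 3.14, 3.14].

## Interface

Orientations are given as a unit quaternion [w, x, y, z].
In Python, from workcell import bot gives the robot as it stands.
- The arm moves only by the tool step_arm, never from a script. Its argument "rows" is a list of rows, each a list of 4 numbers: the shift along the world's x, y, z as a fraction of full scale, then the turn about the world's z as a fraction of full scale. A call has 1 to 20 rows; each row shifts and turns the commanded pose from where the row before left it; what a row does not reach is not made up. Full scale, the value 1, is 0.2 m for a shift and 60 degrees for a turn. A row lasts 1/12 s, in which the tool goes at most 41.7 mm and 7.16 degrees, less where a joint would pass 70% of its speed; a pose out of reach is approached as far as the arm can. A call with a number of a shift or a turn outside -1 to 1 is refused whole. A call with a gripper value outside its range is refused whole. "hand" is the closure, from -1 (fully open) to 1 (shut), set as the call begins (left out, the last holds). The fingers move at their own pace and stop on an object; "newtons" is the grip in N (left out, the last holds). Time passes only in rows, so rows that do not move let the fingers close. It gives the time, the measured TCP pose, the force, the opening and the grip force at its end, in the units of the state.
- bot.get_state(): the state, without advancing time (a new reading comes with each control period).
- bot.snapshot(name): name is "side" or "top"; returns a dict with "frame" (400x640x3 uint8, red, green, blue), "fx", "fy", "cx", "cy" (pixels), "position" and "rotation" of the camera in the world. Camera axes: x right, y up, looking along -z (the intrinsics and any distortion apply to the point x, -y, -z); pixel columns grow to the right and rows downward; lengths in m; the calibration is good to about 2 mm. A picture is of the moment at which its call begins. There is no depth.
- bot.hand_in(): hands the job in; it is judged then, once.
Trained networks look in the newest picture that a camera, given by its name, has taken for a name from the list of things; names that differ only in an ending like _2 or _b are one class to them, and where a whole thing is asked for, a point or a joint stands for the part that bears it (a point fixed in the world has none). Each returns a list of dicts, best first, with "confidence" (0 to 1); they miss things now and then, are a little off and sometimes report something else, mostly with a low value. They report only what shows in the picture. A call takes as long as a camera call. They do not tell look-alikes from the thing itself.
- bot.recognise(camera, label): "extent" ([centre column, centre row, width, height] as shares, 0 to 1, of the picture: columns of its width, rows of its height, round what is visible of it).
- bot.mark_of(camera, label): "xy" ([column, row] as shares, 0 to 1, of the picture: columns of its width, rows of its height: a listed point, or the origin of a listed thing).
The state is a dict: "clock": time; "joint_pos": joint angles; "qvel": joint speeds; "joint_efforts": joint torques, N m; "eef_pos": TCP position; "tcp_rot": TCP orientation; "force": force on the tool from outside, world axes, zero at the start; "torque": the same for the moment, N m; "gripper_width": finger opening in m; "grip_force": force on a finger pad.
Only numpy, scipy, OpenCV 4.12 (cv2) and the standard library are available. Lean on these libraries where they do the work, as an engineer would, in place of code of your own. Each camera call takes 0.05 s, during which the arm holds its last target. There are 200 camera calls.

## Working session

There is one attempt and no reset: what is moved stays moved. The work goes in short steps, Python scripts to look and compute and a tool call to move; the robot and the scene stay as the last step left them, time stands still between calls to the robot, and variables do not carry over. Pictures are saved under pics/ and viewed, at most 10 in all, crops included, and the job is handed in when it is done.

Besides the shell and the picture viewer there is one more tool, called by a JSON object that holds its "name" and its "arguments", one argument or row to a line. step_arm: Moves the arm, as the interface text tells. Shift numbers are shares of 0.2 m and turn numbers shares of 60 degrees, none past 1 either way. Its arguments: {"type":"object","properties":{"rows":{"type":"array"},"hand":{"type":"number"},"newtons":{"type":"number"}},"required":["rows"]}

```bash
mkdir -p pics
cat > h.py <<'E'
import numpy as np, cv2
from workcell import bot
def snap(n,f=None):
    s=bot.snapshot(n)
    if f: cv2.imwrite('pics/'+f,s['frame'][:,:,::-1])
    return s
def proj(s,p):
    q=np.array(s['rotation']).T@(np.array(p)-np.array(s['position']))
    return np.array([s['cx']+s['fx']*q[0]/-q[2], s['cy']+s['fy']*-q[1]/-q[2]])
def ray(s,uv):
    d=np.array([(uv[0]-s['cx'])/s['fx'],-(uv[1]-s['cy'])/s['fy'],-1.])
    return np.array(s['position']),np.array(s['rotation'])@d
def atz(s,uv,z):
    o,d=ray(s,uv); return o+d*(z-o[2])/d[2]
E
python3 - <<'E'
from h import *
for n in ('top','side'):
    s=snap(n,n+'0.png')
    print(n,{k:np.round(v,3).tolist() for k,v in s.items() if k!='frame'})
    for l,z in (('stud_pin',0),('dome',.085),('holder',0),('holder_hole0',.035),('gauge',0),('handle',.14),('notch',0),('pointer_tip',0),('mark_tip',0),('objective_case',0),('filter_cube',0),('oil_bottle',0)):
        for r in bot.mark_of(n,l)[:4]:
            uv=np.array(r['xy'])*[640,400]
            print(l,round(r['confidence'],2),uv.round(1),atz(s,uv,z).round(3))
print(bot.get_state())
E
```

```text
top {'fx': 366.153, 'fy': 366.153, 'cx': 318.375, 'cy': 198.317, 'position': [0.386, -0.041, 1.058], 'rotation': [-0.696, -0.045, 0.05, 0.715]}Traceback (most recent call last):
  File "<stdin>", line 8, in <module>
  File "h.py", line 14, in atz
    o,d=ray(s,uv); return o+d*(z-o[2])/d[2]
        ~~~^^^^^^
  File "h.py", line 12, in ray
    return np.array(s['position']),np.array(s['rotation'])@d
                                   ~~~~~~~~~~~~~~~~~~~~~~~^~
ValueError: matmul: Input operand 1 has a mismatch in its core dimension 0, with gufunc signature (n?,k),(k,m?)->(n?,m?) (size 3 is different from 4)
```

```bash
cat > h.py <<'E'
import numpy as np, cv2
from scipy.spatial.transform import Rotation
from workcell import bot
def R(s):
    return Rotation.from_quat(np.roll(s['rotation'],-1)).as_matrix()
def snap(n,f=None):
    s=bot.snapshot(n)
    if f: cv2.imwrite('pics/'+f,s['frame'][:,:,::-1])
    return s
def proj(s,p):
    q=R(s).T@(np.array(p)-np.array(s['position']))
    return np.array([s['cx']+s['fx']*q[0]/-q[2], s['cy']+s['fy']*-q[1]/-q[2]])
def ray(s,uv):
    d=np.array([(uv[0]-s['cx'])/s['fx'],-(uv[1]-s['cy'])/s['fy'],-1.])
    return np.array(s['position']),R(s)@d
def atz(s,uv,z):
    o,d=ray(s,uv); return o+d*(z-o[2])/d[2]
E
python3 - <<'E'
from h import *
for n in ('top','side'):
    s=snap(n,n+'0.png')
    print(n,{k:np.round(v,3).tolist() for k,v in s.items() if k!='frame'})
    for l,z in (('stud_pin',0),('dome',.085),('holder',0),('holder_hole0',.035),('gauge',0),('handle',.14),('notch',0),('pointer_tip',.026),('mark_tip',.026),('objective_case',0),('filter_cube',0),('oil_bottle',0)):
        for r in bot.mark_of(n,l)[:4]:
            uv=np.array(r['xy'])*[640,400]
            print(l,round(r['confidence'],2),uv.round(1),atz(s,uv,z).round(3))
print(bot.get_state())
E
```

```text
top {'fx': 366.153, 'fy': 366.153, 'cx': 318.375, 'cy': 198.317, 'position': [0.386, -0.041, 1.058], 'rotation': [-0.696, -0.045, 0.05, 0.715]}
stud_pin 0.49 [395.8 214.4] [ 0.475 -0.274  0.   ]
stud_pin 0.47 [395.9 193.9] [ 0.535 -0.278  0.   ]
dome 0.5 [406.8 190.7] [ 0.531 -0.288  0.085]
dome 0.39 [402.1 212.5] [ 0.473 -0.273  0.085]
holder 0.9 [348.5 191.8] [ 0.545 -0.139  0.   ]
holder_hole0 0.73 [350.3 188.8] [ 0.548 -0.141  0.035]
holder_hole0 0.31 [252.9 161.2] [0.635 0.134 0.035]
gauge 0.96 [277.8 209.3] [0.499 0.068 0.   ]
gauge 0.55 [236.4 241. ] [0.411 0.188 0.   ]
handle 0.88 [218.5 236.1] [0.421 0.202 0.14 ]
handle 0.58 [279.2 203.6] [0.499 0.05  0.14 ]
notch 0.73 [234.3 240. ] [0.414 0.194 0.   ]
notch 0.56 [278.  211.8] [0.492 0.067 0.   ]
pointer_tip 0.4 [336.  246.5] [ 0.388 -0.096  0.026]
objective_case 0.71 [334.7 248.6] [ 0.382 -0.094  0.   ]
objective_case 0.26 [347.2 193.1] [ 0.541 -0.135  0.   ]
filter_cube 0.76 [387.1 153.6] [ 0.657 -0.258  0.   ]
oil_bottle 0.62 [252.6 158.2] [0.653 0.14  0.   ]
side {'fx': 380.7, 'fy': 380.7, 'cx': 316.702, 'cy': 199.383, '
[... 1058 characters left out ...]
'clock': 1.4, 'joint_pos': array([-1.43249056e+00,  5.27509478e-01,  1.43270468e+00,  1.42805761e-05,
        1.18138672e+00, -1.78512428e-01]), 'qvel': array([ 0.00052989, -0.00058419, -0.00022636,  0.00031496, -0.0004068 ,
        0.000992  ]), 'joint_efforts': array([-5.45834719e-04, -4.42320836e+01, -1.78417146e+01, -2.63929105e-04,
        8.01930128e-04,  2.31857712e-06]), 'eef_pos': array([ 0.19473726, -0.59386526,  0.20080308]), 'tcp_rot': array([-3.97785022e-06,  9.87479921e-01,  1.57744747e-01,  6.68702142e-06]), 'force': array([ 0.79240206, -0.53753616,  1.00523301]), 'torque': array([-0.04436718, -0.03322586, -0.01798488]), 'grip_force': 0.0, 'gripper_width': 0.08547194577515847}
```

View pics/top0.png

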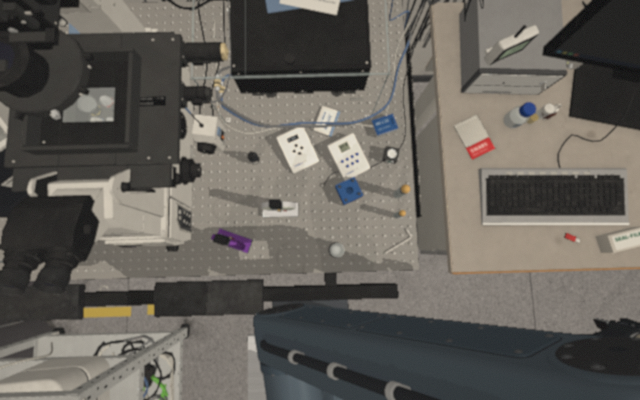

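View pics/side0.png

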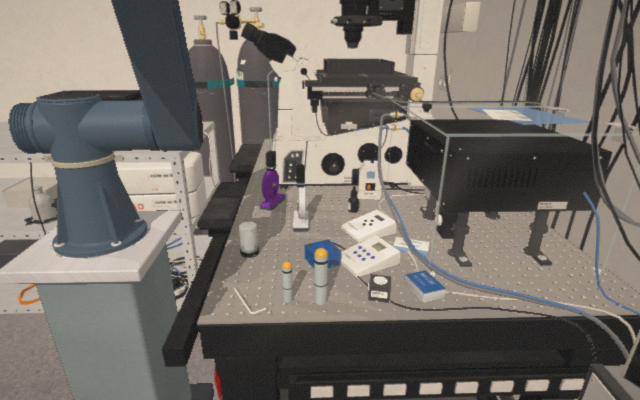

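Run:
```python
from h import *
s=snap('side')
for x,y in ((.532,-.277),(.473,-.275)):
    for h in (0,.05,.06,.07,.085,.1): print(x,h,proj(s,(x,y,h)).round(1))
print('xax',proj(s,(.5,.065,0)),proj(s,(.5,.065,.162)))
c=s['frame'][140:310,230:400]; c=cv2.resize(c,(595,595),interpolation=cv2.INTER_CUBIC)
t=snap('top'); d=t['frame'][130:260,205:425]; d=cv2.resize(d,(800,473),interpolation=cv2.INTER_CUBIC)
cv2.imwrite('pics/c1.png',c[:,:,::-1]); cv2.imwrite('pics/d1.png',d[:,:,::-1])
```

```text
0.532 0 [319.4 301.2]
0.532 0.05 [319.7 278.9]
0.532 0.06 [319.7 274.3]
0.532 0.07 [319.8 269.7]
0.532 0.085 [319.8 262.6]
0.532 0.1 [319.9 255.4]
0.473 0 [288.2 301.2]
0.473 0.05 [287.6 278.9]
0.473 0.06 [287.5 274.3]
0.473 0.07 [287.4 269.6]
0.473 0.085 [287.2 262.5]
0.473 0.1 [287.  255.3]
xax [301.8163668  222.21672731] [301.25145463 165.1328431 ]
```

View pics/c1.png

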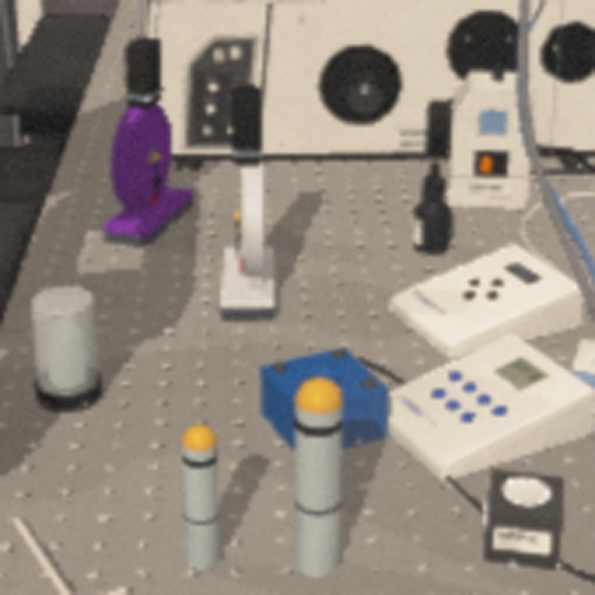

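View pics/d1.png

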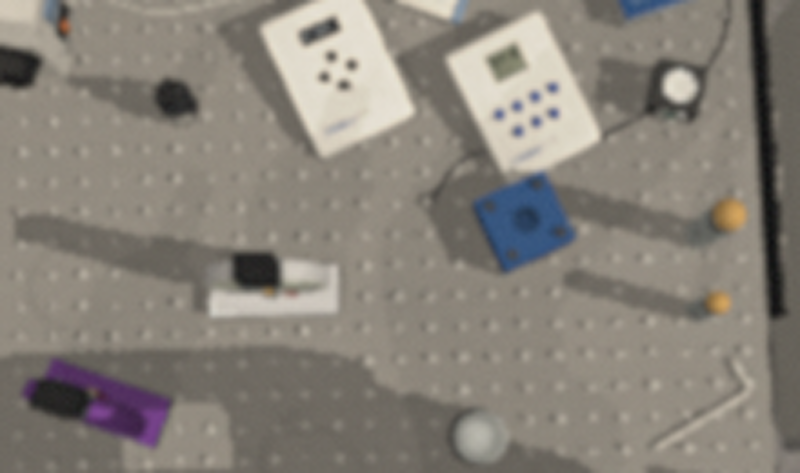

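Candidates for the pin: the short pin (side px 287,302) and the tall pin (side px 318,301). The short one is 85 mm tall and 18 mm wide, so it's the stud pin. The tall one is about 115 mm. For the gauge, I take the white one (side px 302,222) and leave the purple one (273,203) alone. In the crops, the blue holder's bore is at top px (350,190).

{"name": "step_arm", "arguments": {
  "rows": [
    [0.126, 0.145, -0.018, -0.0273],
    [0.126, 0.145, -0.018, -0.0273],
    [0.126, 0.145, -0.018, -0.0273],
    [0.126, 0.145, -0.018, -0.0273],
    [0.126, 0.145, -0.018, -0.0273],
    [0.126, 0.145, -0.018, -0.0273],
    [0.126, 0.145, -0.018, -0.0273],
    [0.126, 0.145, -0.018, -0.0273],
    [0.126, 0.145, -0.018, -0.0273],
    [0.126, 0.145, -0.018, -0.0273],
    [0.126, 0.145, -0.018, -0.0273],
    [0, 0, 0, 0],
    [0, 0, 0, 0]
  ],
  "hand": -1
}}

```text
clock: 2.58
eef_pos: [0.473, -0.273, 0.1611]
tcp_rot: [-0.0, 1.0, 0.004, -0.0]
force: [-0.6, -0.1, -0.8]
gripper_width: 0.0854
grip_force: 0.0
```

```bash
cat > fit.py <<'E'
from h import *
from scipy.optimize import minimize
S={n:snap(n) for n in ('top','side')}
M={}
for n,s in S.items():
    hsv=cv2.cvtColor(s['frame'],cv2.COLOR_RGB2HSV)
    m=cv2.inRange(hsv,(100,120,40),(125,255,255))
    k=np.zeros_like(m); u,v=proj(s,(.543,-.138,.018)).astype(int); k[v-26:v+26,u-26:u+26]=1
    M[n]=m*k
def sil(s,p,sc=8):
    x,y,a=p; c,d=np.cos(a),np.sin(a)
    P=[proj(s,(x+c*i-d*j,y+d*i+c*j,z)) for i in(-.03,.03) for j in(-.03,.03) for z in(0,.035)]
    hull=cv2.convexHull(np.float32(P)); im=np.zeros((400,640),np.uint8)
    cv2.fillConvexPoly(im,np.int32(np.round(hull*256)),255,cv2.LINE_AA,8); return im/255.
def cost(p,ns): return sum(np.abs(sil(S[n],p)-M[n]/255.).sum() for n in ns)
for ns in (('top',),('side',),('top','side')):
    r=min((minimize(cost,(.543,-.138,a),args=(ns,),method='Nelder-Mead',options=dict(initial_simplex=[(.543,-.138,a),(.55,-.138,a),(.543,-.131,a),(.543,-.138,a+.2)])) for a in (.2,.5,.8,1.1)),key=lambda r:r.fun)
    print(ns,r.x.round(4),r.fun, [int(M[n].sum()/255) for n in ns])
st=bot.get_state(); print(st['eef_pos'],st['tcp_rot'],st['clock'])
E
python3 fit.py
```

```text
('top',) [ 0.5454 -0.1374  0.6155] 192.2156862745098 [353]
('side',) [ 0.5433 -0.1233  0.243 ] 515.6117647058824 [388]
('top', 'side') [ 0.5438 -0.1348  0.2119] 733.2549019607843 [353, 388]
[ 0.47186137 -0.27528829  0.1613219 ] [ 3.19639292e-04  9.99998791e-01  1.52183467e-03 -1.66149853e-05] 2.6833
```

{"name": "step_arm", "arguments": {
  "rows": [
    [0, 0, -0.148, 0],
    [0, 0, -0.148, 0],
    [0, 0, -0.148, 0],
    [0, 0, -0.148, 0],
    [0, 0, 0, 0]
  ]
}}

```text
clock: 3.1
eef_pos: [0.4678, -0.274, 0.0382]
tcp_rot: [-0.003, 1.0, -0.0, -0.004]
force: [-0.6, 0.5, -0.6]
gripper_width: 0.0855
grip_force: 0.0
```

{"name": "step_arm", "arguments": {
  "rows": [
    [0, 0, 0, 0],
    [0, 0, 0, 0],
    [0, 0, 0, 0],
    [0, 0, 0, 0],
    [0, 0, 0, 0],
    [0, 0, 0, 0],
    [0, 0, 0, 0],
    [0, 0, 0, 0]
  ],
  "hand": 1,
  "newtons": 40
}}

```text
clock: 3.77
eef_pos: [0.4729, -0.2755, 0.0443]
tcp_rot: [0.001, 1.0, 0.001, 0.001]
force: [-0.3, -0.4, 6.2]
gripper_width: 0.015
grip_force: 38.9
```

{"name": "step_arm", "arguments": {
  "rows": [
    [0, 0, 0.125, 0],
    [0, 0, 0.125, 0],
    [0, 0, 0.125, 0],
    [0, 0, 0.125, 0],
    [0.06, 0.1146, 0, 0],
    [0.06, 0.1146, 0, 0],
    [0.06, 0.1146, 0, 0],
    [0.06, 0.1146, 0, 0],
    [0.06, 0.1146, 0, 0],
    [0.06, 0.1146, 0, 0],
    [0, 0, -0.1, 0],
    [0, 0, -0.1, 0],
    [0, 0, 0, 0],
    [0, 0, 0, 0],
    [0, 0, 0, 0]
  ]
}}

```text
clock: 5.02
eef_pos: [0.5443, -0.1377, 0.1035]
tcp_rot: [0.0, 1.0, 0.001, 0.0]
force: [0.2, 0.4, -0.4]
gripper_width: 0.0147
grip_force: 39.2
```

Run:
```python
from h import *
o=[]
for n,w in (('side',45),('top',45)):
    s=snap(n); u,v=proj(s,(.544,-.138,.05)).astype(int)
    c=s['frame'][v-w:v+w,u-w:u+w]; o.append(cv2.resize(c,(400,400),interpolation=cv2.INTER_CUBIC)); print(n,u-w,v-w)
    for l,z in (('stud_pin',.06),('holder_hole0',.035),('dome',.145)):
        for r in bot.mark_of(n,l)[:3]:
            uv=np.array(r['xy'])*[640,400]; print(l,round(r['confidence'],2),uv.round(1),atz(s,uv,z).round(4))
cv2.imwrite('pics/e.png',np.hstack(o)[:,:,::-1]); print(bot.get_state()['eef_pos'])
```

```text
side 277 197
stud_pin 0.96 [320.5 299. ] [ 0.5299 -0.3494  0.06  ]
stud_pin 0.79 [323.5 235.2] [ 0.5476 -0.1248  0.06  ]
holder_hole0 0.56 [324.3 246.2] [ 0.5494 -0.1296  0.035 ]
dome 0.79 [320.6 204.5] [ 0.539  -0.1509  0.145 ]
dome 0.67 [322.4 249. ] [ 0.5329 -0.3324  0.145 ]
top 304 144
stud_pin 0.5 [394.2 194.6] [ 0.5251 -0.2594  0.06  ]
dome 0.65 [406.3 188.4] [ 0.5282 -0.2723  0.145 ]
[ 0.54405225 -0.13761061  0.10325035]
```

View pics/e.png

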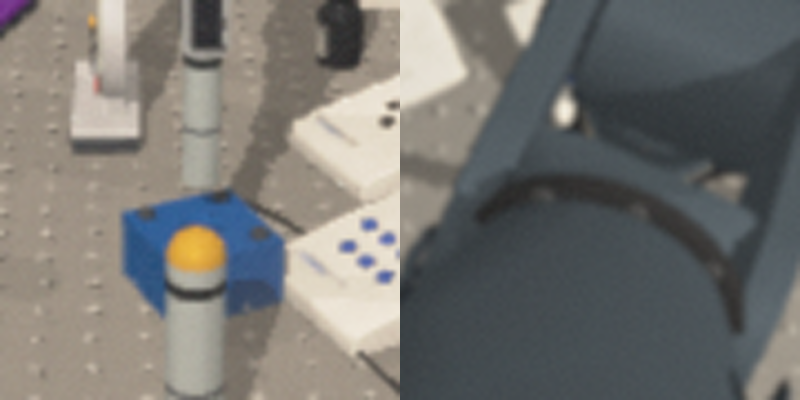

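Run:
```python
from h import *
s=snap('side'); t=snap('top')
for uv in ((322.7,247.5),): print(atz(s,uv,.035).round(4))
for uv in ((349.5,191.3),(349.9,190.2),(350.3,188.8)): print('t',atz(t,uv,.035).round(4))
print(proj(s,(.544,-.1376,.06)),proj(s,(.544,-.1376,.12)))
f=s['frame'].astype(int)
# blue-mask top face corners & pin axis columns
for v in (228,232,236): 
    print(v,f[v,312:334].sum(1)//3)
g=cv2.cvtColor(s['frame'],cv2.COLOR_RGB2HSV); m=(g[...,0]>98)&(g[...,0]<125)&(g[...,1]>110)
for v in range(238,258): 
    x=np.where(m[v,295:350])[0]+295
    print(v,x.min() if len(x) else None,x.max() if len(x) else None)
```

```text
[ 0.5455 -0.1352  0.035 ]
t [ 0.5413 -0.1389  0.035 ]
t [ 0.5444 -0.1402  0.035 ]
t [ 0.5484 -0.1415  0.035 ]
[322.20166311 237.98539476] [322.53132448 212.84576558]
228 [139 142 138 139 145 143 158 164 164 167 163 161 148 142 139 143 141 139
 136 137 134 130]
232 [141 141 142 140 142 144 150 163 166 169 165 160 148 136 137 142 143 142
 140 131 112 101]
236 [140 139 138 140 138 142 152 164 170 169 165 158 147 134 138 137 140 117
 102 101 102 100]
238 None None
239 None None
240 None None
241 320 329
242 316 330
243 312 332
244 312 332
245 305 333
246 305 334
247 305 335
248 305 333
249 305 332
250 305 339
251 305 339
252 305 339
253 305 339
254 305 339
255 305 339
256 306 339
257 305 339
```

{"name": "step_arm", "arguments": {
  "rows": [
    [0, 0, -0.05, 0],
    [0, 0, -0.04, 0],
    [0, 0, -0.03, 0],
    [0, 0, -0.02, 0],
    [0, 0, 0, 0],
    [0, 0, 0, 0]
  ]
}}

```text
clock: 6.02
eef_pos: [0.5436, -0.1374, 0.074]
tcp_rot: [-0.0, 1.0, 0.001, -0.001]
force: [0.3, 0.4, -1.0]
gripper_width: 0.0151
grip_force: 39.6
```

{"name": "step_arm", "arguments": {
  "rows": [
    [0, 0, -0.03, 0],
    [0, 0, -0.03, 0],
    [0, 0, -0.025, 0],
    [0, 0, -0.015, 0],
    [0, 0, 0, 0],
    [0, 0, 0, 0]
  ]
}}

```text
clock: 6.52
eef_pos: [0.5437, -0.1373, 0.0544]
tcp_rot: [-0.0, 1.0, 0.001, -0.0]
force: [0.4, -1.4, -1.3]
gripper_width: 0.0151
grip_force: 39.6
```

{"name": "step_arm", "arguments": {
  "rows": [
    [0, 0, -0.01, 0],
    [0, 0, -0.005, 0],
    [0, 0, 0, 0],
    [0, 0, 0, 0]
  ]
}}

```text
clock: 6.85
eef_pos: [0.5439, -0.1373, 0.0518]
tcp_rot: [-0.0, 1.0, 0.001, -0.0]
force: [0.7, -1.5, -2.2]
gripper_width: 0.0148
grip_force: 39.7
```

{"name": "step_arm", "arguments": {
  "rows": [
    [0, 0, 0, 0],
    [0, 0, 0, 0],
    [0, 0, 0, 0],
    [0, 0, 0, 0],
    [0, 0, 0, 0],
    [0, 0, 0, 0]
  ],
  "hand": -1
}}

```text
clock: 7.35
eef_pos: [0.5439, -0.1373, 0.0519]
tcp_rot: [-0.0, 1.0, 0.001, 0.0]
force: [0.2, 0.2, 0.2]
gripper_width: 0.0843
grip_force: 0.0
```

{"name": "step_arm", "arguments": {
  "rows": [
    [0, 0, 0.1, 0],
    [0, 0, 0.2, 0],
    [0, 0, 0.2, 0],
    [0, 0, 0.2, 0],
    [0, 0, 0, 0]
  ]
}}

```text
clock: 7.77
eef_pos: [0.5491, -0.1396, 0.1999]
tcp_rot: [0.004, 1.0, 0.001, 0.008]
force: [0.9, -0.7, 0.3]
gripper_width: 0.0854
grip_force: 0.0
```

Run:
```python
from h import *
s=snap('side'); t=snap('top')
for n,S in (('side',s),('top',t)):
    for l,z in (('dome',.092),('handle',.14),('gauge',0),('notch',0)):
        for r in bot.mark_of(n,l)[:4]:
            uv=np.array(r['xy'])*[640,400]; print(n,l,round(r['confidence'],2),uv.round(1),atz(S,uv,z).round(4))
print(proj(s,(.544,-.1376,.092)),proj(t,(.544,-.1376,.092)))
a=cv2.resize(s['frame'][150:270,260:360],(500,600),interpolation=cv2.INTER_CUBIC)
b=cv2.resize(t['frame'][160:260,240:290],(300,600),interpolation=cv2.INTER_CUBIC)
cv2.imwrite('pics/f.png',np.hstack([a,b])[:,:,::-1]); print(bot.get_state()['eef_pos'])
```

```text
side dome 0.8 [320.9 247.5] [ 0.536  -0.2348  0.092 ]
side dome 0.45 [322.2 224.5] [ 0.5436 -0.1365  0.092 ]
side handle 0.82 [297.4 175.1] [0.49   0.0511 0.14  ]
side handle 0.6 [270.5 160.1] [0.4123 0.1852 0.14  ]
side gauge 0.92 [272.  203.6] [0.4103 0.196  0.    ]
side gauge 0.85 [301.1 223.9] [0.4981 0.0548 0.    ]
side gauge 0.37 [325.3 256.6] [ 0.553  -0.1158  0.    ]
side notch 0.74 [274.1 202.6] [0.4162 0.2036 0.    ]
side notch 0.71 [300.7 223.7] [0.4969 0.0558 0.    ]
top dome 0.59 [405.4 189.5] [ 0.5335 -0.2831  0.092 ]
top handle 0.94 [275.3 201.5] [0.5042 0.0595 0.14  ]
top handle 0.87 [221.4 237. ] [0.4187 0.1948 0.14  ]
top gauge 0.86 [235.3 239.1] [0.4165 0.1908 0.    ]
top gauge 0.55 [281.6 212.3] [0.4902 0.057  0.    ]
top notch 0.75 [233.7 240.8] [0.4118 0.1954 0.    ]
top notch 0.72 [280.5 210.8] [0.4947 0.0601 0.    ]
[322.37516724 224.75415227] [350.87276839 187.06971707]
[ 0.54333415 -0.13712934  0.19059253]
```

View pics/f.png

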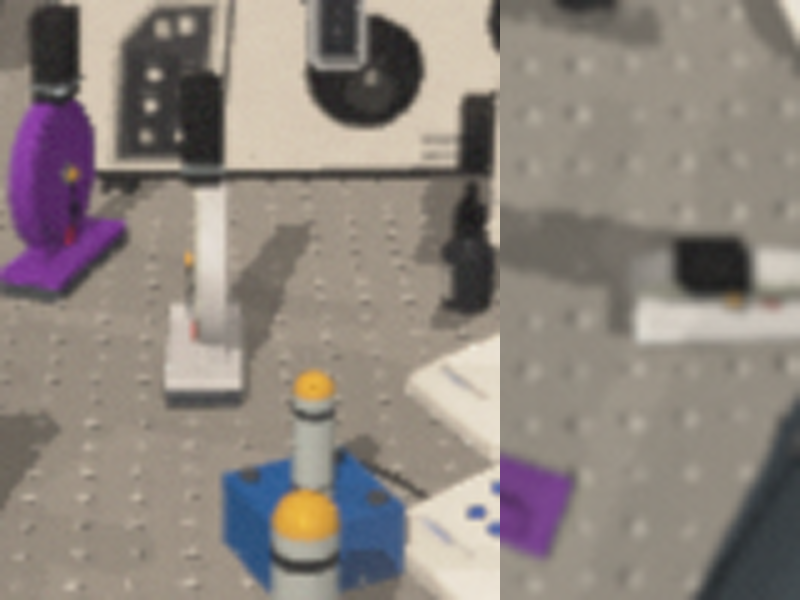

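{"name": "step_arm", "arguments": {
  "rows": [
    [0, 0, 0.1, 0.1154],
    [0, 0.05, 0.1, 0.1154],
    [-0.0192, 0.081, 0, 0.1154],
    [-0.0192, 0.081, 0, 0.1154],
    [-0.0192, 0.081, 0, 0.1154],
    [-0.0192, 0.081, 0, 0.1154],
    [-0.0192, 0.081, 0, 0.1154],
    [-0.0192, 0.081, 0, 0.1154],
    [-0.0192, 0.081, 0, 0.1154],
    [-0.0192, 0.081, 0, 0.1154],
    [-0.0192, 0.081, 0, 0.1154],
    [-0.0192, 0.081, 0, 0.1154],
    [-0.0192, 0.081, 0, 0.1154],
    [-0.0192, 0.081, 0, 0],
    [0, 0, 0, 0],
    [0, 0, 0, 0],
    [0, 0, 0, 0]
  ]
}}

```text
clock: 9.68
eef_pos: [0.4981, 0.0666, 0.2316]
tcp_rot: [0.0, 0.706, 0.708, -0.0]
force: [0.5, -0.2, 0.3]
gripper_width: 0.0854
grip_force: 0.0
```

Run:
```python
from h import *
s=snap('side'); t=snap('top')
for uv,z in (((262.5,216.9),.0),((298,215.8),.0),((268.0,216.9),.01)): print('t',atz(t,uv,z).round(4))
print('hand t',atz(t,(275.3,204),.145).round(4))
for uv,z in (((293,230.4),0),((308.4,230.4),0),((300.2,174.5),.14)): print('s',atz(s,uv,z).round(4))
e=[]
for l in ('handle','notch'):
    for n,S in (('side',s),('top',t)):
        for r in bot.mark_of(n,l)[:3]:
            uv=np.array(r['xy'])*[640,400]; print(n,l,round(r['confidence'],2),atz(S,uv,.14*(l=='handle')).round(4))
# base strip in top view: bright pixels, main axis
m=(t['frame'].min(2)>165).astype(np.uint8); k=np.zeros_like(m); k[195:225,255:305]=1; m*=k
v,u=np.nonzero(m); W=np.array([atz(t,p,.02)[:2] for p in zip(u,v)]); print(len(u),np.degrees(cv2.minAreaRect(np.float32(W*1000))[2]*np.pi/180), cv2.minAreaRect(np.float32(W*1000)))
print(bot.get_state()['eef_pos'],bot.get_state()['tcp_rot'])
```

```text
t [0.4783 0.1125 0.    ]
t [0.4788 0.0097 0.    ]
t [0.4771 0.0953 0.01  ]
hand t [0.4973 0.0591 0.145 ]
s [0.4769 0.0171 0.    ]
s [0.5169 0.016  0.    ]
s [0.4971 0.0555 0.14  ]
side handle 0.89 [0.4917 0.059  0.14  ]
side handle 0.67 [0.4177 0.1919 0.14  ]
top handle 0.88 [0.4954 0.0591 0.14  ]
top handle 0.66 [0.4158 0.1878 0.14  ]
top handle 0.42 [0.4816 0.0476 0.14  ]
side notch 0.96 [0.4155 0.209  0.    ]
side notch 0.84 [0.501  0.0521 0.    ]
top notch 0.64 [0.4147 0.1941 0.    ]
148 88.46876525878906 ((498.8464050292969, 42.36872482299805), (56.930965423583984, 37.23593521118164), 88.46876525878906)
[0.49802948 0.06646858 0.23174693] [ 3.24528495e-06  7.06575512e-01  7.07637651e-01 -3.37995941e-05]
```

{"name": "step_arm", "arguments": {
  "rows": [
    [-0.004, -0.027, -0.1, 0],
    [0, 0, -0.15, 0],
    [0, 0, -0.15, 0],
    [0, 0, -0.1, 0],
    [0, 0, -0.05, 0],
    [0, 0, 0, 0],
    [0, 0, 0, 0]
  ]
}}

```text
clock: 10.57
eef_pos: [0.497, 0.0614, 0.1215]
tcp_rot: [-0.0, 0.706, 0.708, -0.0]
force: [-0.5, -0.6, -0.2]
gripper_width: 0.0856
grip_force: 0.0
```

{"name": "step_arm", "arguments": {
  "rows": [
    [0, 0, 0, 0],
    [0, 0, 0, 0],
    [0, 0, 0, 0],
    [0, 0, 0, 0],
    [0, 0, 0, 0],
    [0, 0, 0, 0],
    [0, 0, 0, 0],
    [0, 0, 0, 0]
  ],
  "hand": 1,
  "newtons": 30
}}

```text
clock: 11.23
eef_pos: [0.4975, 0.0616, 0.1225]
tcp_rot: [0.001, 0.706, 0.708, 0.0]
force: [-0.8, -0.1, 6.4]
gripper_width: 0.021
grip_force: 30.9
```

{"name": "step_arm", "arguments": {
  "rows": [
    [0, 0, 0.05, 0],
    [0, 0, 0.15, 0],
    [0, 0, 0.15, 0],
    [0, 0, 0.15, 0],
    [0, 0, 0.15, 0],
    [0.018, -0.0765, 0, 0.1154],
    [0.018, -0.0765, 0, 0.1154],
    [0.018, -0.0765, 0, 0.1154],
    [0.018, -0.0765, 0, 0.1154],
    [0.018, -0.0765, 0, 0.1154],
    [0.018, -0.0765, 0, 0.1154],
    [0.018, -0.0765, 0, 0.1154],
    [0.018, -0.0765, 0, 0.1154],
    [0.018, -0.0765, 0, 0.1154],
    [0.018, -0.0765, 0, 0.1154],
    [0.018, -0.0765, 0, 0.1154],
    [0.018, -0.0765, 0, 0.1154],
    [0.018, -0.0765, 0, 0.1154]
  ]
}}

```text
clock: 12.73
eef_pos: [0.5429, -0.1375, 0.2504]
tcp_rot: [-0.001, -0.004, 1.0, 0.001]
force: [0.1, -0.4, -3.1]
gripper_width: 0.0211
grip_force: 30.1
```

{"name": "step_arm", "arguments": {
  "rows": [
    [0, 0, 0, 0],
    [0, 0, 0, 0],
    [0, 0, 0, 0],
    [0, 0, 0, 0],
    [0, 0, 0, 0],
    [0, 0, 0, 0],
    [0, 0, 0, 0],
    [0, 0, 0, 0],
    [0, 0, 0, 0],
    [0, 0, 0, 0],
    [0, 0, 0, 0],
    [0, 0, 0, 0]
  ]
}}

```text
clock: 13.73
eef_pos: [0.5438, -0.1372, 0.2518]
tcp_rot: [-0.0, -0.001, 1.0, 0.0]
force: [0.7, -0.2, -2.7]
gripper_width: 0.0212
grip_force: 30.1
```

Run:
```python
from h import *
s=snap('side')
for l,z in (('notch',.13),('handle',.27),('pointer_tip',.156),('mark_tip',.156),('dome',.092)):
    for r in bot.mark_of('side',l)[:3]:
        uv=np.array(r['xy'])*[640,400]; print(l,round(r['confidence'],2),uv.round(1),atz(s,uv,z).round(4))
print(proj(s,(.544,-.1376,.092)),bot.get_state()['eef_pos'],bot.get_state()['tcp_rot'])
a=cv2.resize(s['frame'][130:270,260:400],(600,600),interpolation=cv2.INTER_CUBIC)
cv2.imwrite('pics/g.png',a[:,:,::-1])
```

```text
notch 0.96 [324.  210.8] [ 0.5462 -0.1493  0.13  ]
notch 0.57 [273.1 201.4] [ 0.4376 -0.0963  0.13  ]
handle 0.79 [268.1 159.4] [ 0.4444 -0.2465  0.27  ]
handle 0.71 [324.2 145.8] [ 0.5444 -0.1576  0.27  ]
pointer_tip 0.6 [326.1 197.2] [ 0.5509 -0.1385  0.156 ]
pointer_tip 0.57 [322.6 209.3] [ 0.5404 -0.1998  0.156 ]
dome 0.79 [322.1 246.5] [ 0.5385 -0.2309  0.092 ]
dome 0.48 [327.6 196.3] [0.566  0.0238 0.092 ]
dome 0.47 [322.6 225.7] [ 0.5443 -0.142   0.092 ]
[322.37516724 224.75415227] [ 0.54384492 -0.13726529  0.25179799] [-8.76310560e-06 -1.35132124e-03  9.99999087e-01  3.34507231e-06]
```

View pics/g.png

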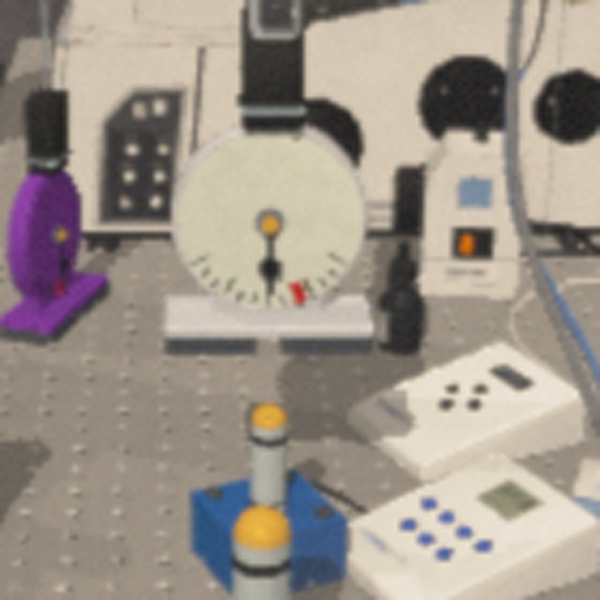

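{"name": "step_arm", "arguments": {
  "rows": [
    [0, 0, -0.05, 0],
    [0, 0, -0.05, 0],
    [0, 0, -0.04, 0],
    [0, 0, -0.03, 0],
    [0, 0, 0, 0],
    [0, 0, 0, 0],
    [0, 0, -0.01, 0],
    [0, 0, -0.01, 0],
    [0, 0, 0, 0],
    [0, 0, 0, 0]
  ]
}}

```text
clock: 14.87
eef_pos: [0.5439, -0.1373, 0.2139]
tcp_rot: [0.0, -0.001, 1.0, -0.0]
force: [0.0, -0.3, -3.5]
gripper_width: 0.0213
grip_force: 30.1
```

```bash
cat > dial.py <<'E'
from h import *
def aty(s,uv,y):
    o,d=ray(s,uv); return o+d*(y-o[1])/d[1]
s=snap('side'); g=cv2.cvtColor(s['frame'],cv2.COLOR_RGB2HSV).astype(int)
c0=proj(s,(.55,-.15,.15)); k=np.zeros(g.shape[:2],bool); a,b=c0.astype(int); k[b-28:b+25,a-25:a+30]=1
H,Sa,V=g[...,0],g[...,1],g[...,2]
def cen(m,w):
    v,u=np.nonzero(m&k); w=w[v,u]; return np.array([(u*w).sum()/w.sum(),(v*w).sum()/w.sum()]),len(u)
red=((H<8)|(H>172))&(Sa>90); yel=(H>14)&(H<26)&(Sa>120)&(np.arange(400)[:,None]<b+8)
pr,n1=cen(red,Sa); py,n2=cen(yel,Sa)
print('red',pr,n1,'hub',py,n2)
for y in (-.147,-.155):
    P,Q=aty(s,pr,y),aty(s,py,y); d=P-Q; print(y,(d*1000).round(1),'r',np.hypot(d[0],d[2]).round(4),'world ang',np.arctan2(d[0],-d[2]).round(3),'hub',Q.round(4))
for l in ('pointer_tip','mark_tip'):
    for r in bot.mark_of('side',l)[:2]:
        print(l,round(r['confidence'],2),(np.array(r['xy'])*[640,400]).round(1))
st=bot.get_state(); print(st['eef_pos'].round(4),st['force'].round(2),st['clock'])
E
python3 dial.py
```

```text
red [328.77428437 214.24824026] 14 hub [322.49273859 199.48962656] 12
-0.147 [ 13.5  -0.  -33.5] r 0.0362 world ang 0.384 hub [ 0.543  -0.147   0.1545]
-0.155 [ 13.4   0.  -33.2] r 0.0358 world ang 0.384 hub [ 0.5425 -0.155   0.1578]
pointer_tip 0.54 [325.  217.3]
[ 0.544  -0.1373  0.2141] [-0.07 -0.03 -4.23] 15.0167
```

{"name": "step_arm", "arguments": {
  "rows": [
    [0, 0, -0.005, 0],
    [0, 0, -0.005, 0],
    [0, 0, 0, 0],
    [0, 0, 0, 0],
    [0, 0, 0, 0]
  ]
}}

```text
clock: 15.43
eef_pos: [0.5439, -0.1373, 0.2118]
tcp_rot: [0.0, -0.001, 1.0, -0.0]
force: [0.1, -1.0, -3.1]
gripper_width: 0.0209
grip_force: 30.2
```

{"name": "step_arm", "arguments": {
  "rows": [
    [0, 0, -0.005, 0],
    [0, 0, 0, 0],
    [0, 0, 0, 0],
    [0, 0, 0, 0],
    [0, 0, 0, 0]
  ]
}}

```text
clock: 15.85
eef_pos: [0.5442, -0.1374, 0.2112]
tcp_rot: [0.0, -0.001, 1.0, -0.0]
force: [0.5, 0.2, -0.5]
gripper_width: 0.0211
grip_force: 30.6
```

{"name": "step_arm", "arguments": {
  "rows": [
    [0, 0, -0.005, 0],
    [0, 0, -0.003, 0],
    [0, 0, 0, 0],
    [0, 0, 0, 0],
    [0, 0, 0, 0]
  ]
}}

```text
clock: 16.27
eef_pos: [0.545, -0.1378, 0.2107]
tcp_rot: [0.002, -0.001, 1.0, -0.001]
force: [0.5, 0.6, 6.7]
gripper_width: 0.0208
grip_force: 31.2
```

{"name": "step_arm", "arguments": {
  "rows": [
    [0.0184, 0, 0, 0],
    [0.0184, 0, -0.001, 0],
    [0.0184, 0, -0.001, 0],
    [0.0184, 0, -0.0015, 0],
    [0, 0, 0, 0],
    [0, 0, 0, 0]
  ]
}}

```text
clock: 16.77
eef_pos: [0.559, -0.1378, 0.21]
tcp_rot: [0.001, -0.002, 1.0, -0.001]
force: [-0.9, -0.8, 6.8]
gripper_width: 0.021
grip_force: 31.6
```

```bash
python3 dial.py
```

```text
red [331.40952381 216.18911565] 15 hub [326.46830653 201.24124882] 14
-0.147 [ 10.9   0.  -34.1] r 0.0358 world ang 0.31 hub [ 0.5512 -0.147   0.1505]
-0.155 [ 10.8   0.  -33.7] r 0.0354 world ang 0.31 hub [ 0.5507 -0.155   0.1538]
pointer_tip 0.39 [327.6 216.3]
[ 0.5588 -0.1378  0.21  ] [-1.1   0.16  7.4 ] 16.9167
```

{"name": "step_arm", "arguments": {
  "rows": [
    [0.0183, 0, -0.0022, 0],
    [0.0183, 0, -0.0026, 0],
    [0.0182, 0, -0.003, 0],
    [0.0182, 0, -0.0032, 0],
    [0.018, 0, -0.0038, 0],
    [0.0178, 0, -0.0044, 0],
    [0.0177, 0, -0.005, 0],
    [0.0175, 0, -0.0053, 0],
    [0, 0, 0, 0],
    [0, 0, 0, 0]
  ]
}}

```text
clock: 17.75
eef_pos: [0.5888, -0.1379, 0.2046]
tcp_rot: [0.002, -0.001, 1.0, -0.001]
force: [-0.3, -0.0, 7.0]
gripper_width: 0.0209
grip_force: 32.3
```

```bash
python3 dial.py
```

```text
red [333.52283201 217.7339757 ] 16 hub [331.86181613 201.81387479] 11
-0.147 [  4.3   0.  -36.3] r 0.0366 world ang 0.117 hub [ 0.5624 -0.147   0.1491]
-0.155 [  4.2   0.  -35.9] r 0.0362 world ang 0.117 hub [ 0.5617 -0.155   0.1524]
pointer_tip 0.52 [337.6 215.4]
mark_tip 0.56 [352.8 209.6]
[ 0.5887 -0.1379  0.2046] [-0.28  0.08  7.37] 17.9
```

{"name": "step_arm", "arguments": {
  "rows": [
    [0.0158, 0, -0.005, 0],
    [0.0158, 0, -0.0052, 0],
    [0.0157, 0, -0.0054, 0],
    [0.0157, 0, -0.0056, 0],
    [0, 0, 0, 0],
    [0, 0, 0, 0],
    [0, 0, 0, 0],
    [0, 0, 0, 0],
    [0, 0, 0, 0],
    [0, 0, 0, 0],
    [0, 0, 0, 0],
    [0, 0, 0, 0],
    [0, 0, 0, 0],
    [0, 0, 0, 0],
    [0, 0, 0, 0],
    [0, 0, 0, 0]
  ]
}}

```text
clock: 19.23
eef_pos: [0.6013, -0.1378, 0.2004]
tcp_rot: [0.002, -0.001, 1.0, -0.001]
force: [0.5, 0.3, 7.5]
gripper_width: 0.0212
grip_force: 32.6
```

```bash
python3 dial.py
python3 - <<'E'
from h import *
s=snap('side'); a=cv2.resize(s['frame'][160:250,290:380],(600,600),interpolation=cv2.INTER_CUBIC)
cv2.imwrite('pics/k.png',a[:,:,::-1])
E
```

```text
red [334.29583095 218.52427184] 11 hub [333.98347107 202.49173554] 12
-0.147 [  1.5   0.  -36.6] r 0.0366 world ang 0.041 hub [ 0.5668 -0.147   0.1475]
-0.155 [  1.5   0.  -36.2] r 0.0362 world ang 0.041 hub [ 0.5661 -0.155   0.1509]
pointer_tip 0.41 [336.3 216.9]
[ 0.6013 -0.1379  0.2004] [0.05 0.08 7.04] 19.3833
```

View pics/k.png

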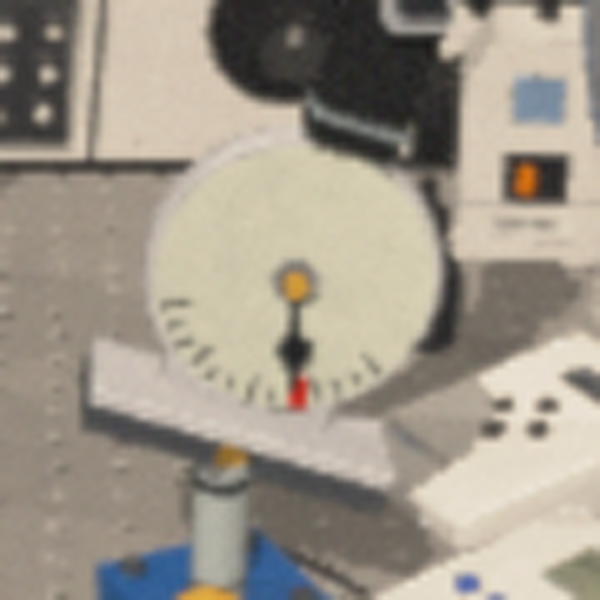

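{"name": "step_arm", "arguments": {
  "rows": [
    [0.006, 0, -0.0025, 0],
    [0.006, 0, -0.0025, 0],
    [0, 0, 0, 0],
    [0, 0, 0, 0],
    [0, 0, 0, 0],
    [0, 0, 0, 0],
    [0, 0, 0, 0],
    [0, 0, 0, 0],
    [0, 0, 0, 0],
    [0, 0, 0, 0],
    [0, 0, 0, 0],
    [0, 0, 0, 0],
    [0, 0, 0, 0],
    [0, 0, 0, 0],
    [0, 0, 0, 0],
    [0, 0, 0, 0],
    [0, 0, 0, 0],
    [0, 0, 0, 0]
  ]
}}

```text
clock: 20.93
eef_pos: [0.6039, -0.1379, 0.1996]
tcp_rot: [0.002, -0.001, 1.0, -0.001]
force: [1.1, 0.2, 7.9]
gripper_width: 0.0212
grip_force: 32.7
```

```bash
python3 dial.py
python3 - <<'E'
from h import *
s=snap('side'); a=cv2.resize(s['frame'][190:235,310:355],(600,600),interpolation=cv2.INTER_CUBIC)
cv2.imwrite('pics/m.png',a[:,:,::-1])
E
```

```text
red [334.74336794 219.15051903] 13 hub [334.58953033 202.61594912] 13
-0.147 [  1.2   0.  -37.8] r 0.0378 world ang 0.033 hub [ 0.5681 -0.147   0.1472]
-0.155 [  1.2   0.  -37.4] r 0.0374 world ang 0.033 hub [ 0.5673 -0.155   0.1506]
mark_tip 0.32 [246.1 252.1]
[ 0.6039 -0.1379  0.1996] [ 0.71 -0.33  7.51] 21.0833
```

View pics/m.png

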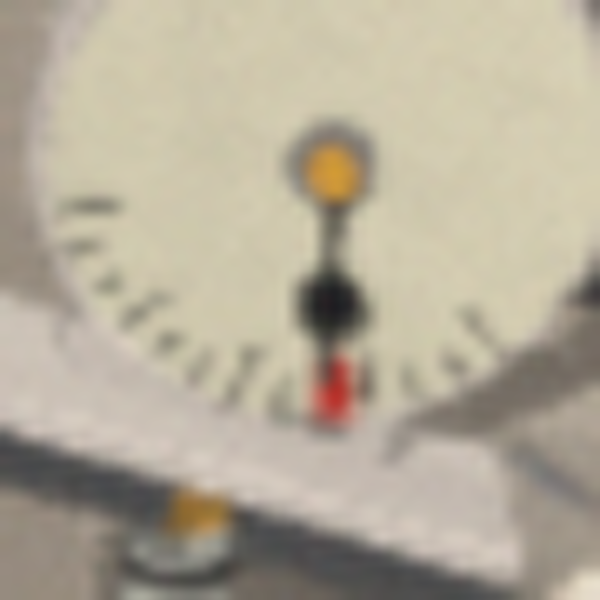

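The pointer, at crop column about 330, hangs on the red tab (centre about 334), an offset under 1 mm. The push is about 10 N and the reading is steady, so I'm handing in.

```bash
python3 -c "
from workcell import bot
print(bot.hand_in())"
```

```text
the job is handed in; nothing more can be done
None
```

The job is handed in, with no verdict returned: the pin is home in the bore, and the held gauge rests on its dome with the pointer within about 1 mm of the red tab's middle, pressing about 10 N.

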